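# Start a logic capture on the electronics bench

## Robot

A 6-joint arm with a two-finger parallel gripper is mounted at the origin on the work surface. World frame = base frame: x ahead of the robot, y to its left, z up, the work surface at z = 0. Lengths are in m, angles in rad, forces in N, time in s.
With the tool pointing down it reaches from about 0.275 to 0.85 m from the base axis. Payload 19 kg.
Tool frame: the origin (TCP) lies on the centre line of the jaws, within the pads' length; the fingertips stand 17 mm ahead of it and the grasp point (between the pads) lies 2 mm behind it; z points along the fingers, y is the line along which they close (so a half turn about z gives the same grasp; the last joint's range is limited). The gripper opens to 85 mm and grips with 20 to 120 N. Pads are 22 mm wide; open, the fingers measure 114 mm over their backs; the gripper's body (76 mm by 85 mm) begins 54 mm behind the grasp point. The pads swing forward as they close: fully open they stand 13 mm farther back than shut.
Start: joints at [-1.303, 0.15, 1.437, -0, 1.554, -0.134], TCP at [0.225, -0.529, 0.248] pointing down, gripper open.
Joint ranges: [-2.8, 2.8], [-0.68, 2.1], [0.12, 2.68], [-1.39, 4.53], [0.16, 2.79], [-2.81, 2.81]. Speed limits (rad/s): [1.89, 1.89, 2.22, 3.01, 3.01, 3.01].

## Interface

Orientations are given as a rotation vector (axis times angle).
In Python, from bench import telemetry, vision, env gives the robot as it stands.
- The arm moves only by the tool jog_arm, never from a script. Its argument "rows" is a list of rows, each an object with "xyz": the shift along the world's x, y, z in mm, a list of three; "roll": the turn about the world's z in rad; "grip": the opening, from 0 (shut) to 1 (fully open). In form: [{"xyz": [tx, ty, tz], "roll": roll, "grip": grip}, ...]. A call has 1 to 12 rows; each row is the pose to reach, as a shift and turn from the pose commanded when the call began; what a row does not reach only later rows make up. A row lasts 1/8 s, in which the tool goes at most 62.5 mm and 10.7 degrees, less where a joint would pass 70% of its speed; a pose out of reach is approached as far as the arm can. A call with a gripper value outside its range is refused whole. The fingers move at their own pace and stop on an object; "newtons" is the grip in N (left out, the last holds). Time passes only in rows, so rows that repeat a pose let the fingers close. It gives the time, the measured TCP pose, the force, the opening and the grip force at its end, in the units of the state.
- telemetry.read_state(): the state, without advancing time (a new reading comes with each control period).
- vision.capture(name): name is "side" or "top"; returns the picture (480x640x3 uint8, red, green, blue); there is no depth.
- vision.calibration(name): a dict with "vertical_fov" (degrees; the focal length in pixels is half the picture's height over the tangent of half this angle, whatever the lens; pixels are square), "cx", "cy" (the principal point, pixels), "dist_coeffs" ([k1, k2, p1, p2, k3] as OpenCV has them; the pictures are not rectified), "rvec" (rotation vector, rad) and "tvec" (3), from world to camera coordinates, as OpenCV has them. Camera axes: x right, y down, z forward; pixel columns grow to the right and rows downward; lengths in m; the calibration is good to about 2 mm. A picture is of the moment at which its call begins. calibration takes no time and is no camera call.
- env.job_done(): hands the job in; it is judged then, once.
The state is a dict: "t": time; "joint_pos": joint angles; "qd": joint speeds; "joint_efforts": joint torques, N m; "ee_pos": TCP position; "orientation": TCP orientation; "wrist_force": force on the tool from outside, world axes, zero at the start; "torque": the same for the moment, N m; "opening": finger opening in m; "grasp_force": force on a finger pad.
Only numpy, scipy, OpenCV 4.12 (cv2) and the standard library are available. Lean on these libraries where they do the work, as an engineer would, in place of code of your own. Each camera call takes 0.05 s, during which the arm holds its last target. There are 200 camera calls.

## Task

Start a logic capture using fingertip presses only: first press the raised half of the red rocker on the grey power box so that it flips fully on, then push the green key on the black analyser pod all the way in so that it stays in, then press the red reset button on the blue controller board fully down, hold it down for at least a second and let it come up again. Leave the orange key on the pod alone, press nothing ahead of its turn, and do not pick up or shift the pod, the board or anything else on the bench.

Things in the scene. Friction and masses are not known exactly. Their poses are not given: they have to be found in the camera images.
- power_box: grey power box screwed to the bench, 120 x 80 x 50 mm high, origin at the centre of its underside, z up. A red rocker 64 mm long (along the box's x) and 32 mm wide is pivoted over the middle of its top, 56 mm above the bench.
- rocker (a joint): rocker of the power box, rad: 0 = off, 0.4 = fully on. The rocker is a shallow V with two flat halves. Off: the half towards the box's -x side sticks up at 0.4 rad (its end 73 mm above the bench) and the other half lies level. On: the -x half lies level with its top face 61 mm above the bench. It has no spring: about 3 N on the raised half moves it and it stays where it is pushed, so push it right down. It starts within 0.05 of off.
- rocker_press (a point): the place to press on the rocker: a white stripe on the top face of the half that is raised when off, 23 mm from the pivot (the half is 32 mm long); it moves with the rocker: 70 mm above the bench when off, 61 mm when on
- pod: black logic analyser pod, loose on the bench, 85 (x) x 120 (y) x 35 mm high, 0.4 to 0.8 kg, origin at the centre of its underside, z up. Two square keys on top, 60 mm apart centre to centre: green at its +y side, orange at its -y side.
- run_top (a point): centre of the top face of the green key (26 x 26 mm), 49 mm above the bench when out, 42 mm when fully in; pressed straight down
- run (a joint): green key, m: 0 = out, 0.007 = fully in. No spring: about 3 N moves it and it stays where it is pushed.
- clear_top (a point): centre of the top face of the orange key (26 x 26 mm), 49 mm above the bench; not to be pressed
- clear (a joint): orange key, m: 0 = out, 0.007 = fully in; springs back. Not to be pressed.
- board: blue controller board on a white carrier, loose on the bench, 85 (x) x 115 (y) x 17 mm high, 0.35 to 0.65 kg, origin at the centre of its underside, z up; small black and steel components up to 27 mm high on it
- reset_top (a point): centre of the top of the red reset button (round, 26 mm across, in a black housing 42 mm across whose top is 29 mm above the bench): 39 mm above the bench when up, 33 mm when fully down; pressed straight down
- reset (a joint): red reset button, m: 0 = up, 0.006 = fully down, which takes 5 N; springs back when let go
- breadboard: bystander: white breadboard lying flat, 55 x 165 x 9 mm, origin at the centre of its underside
- spool: bystander: blue plastic spool standing up, 44 mm across, 36 mm high, origin at the centre of its underside
- screw_jar: bystander: amber jar with black cap, 42 mm across, 55 mm high, origin at the centre of its underside
- screwdriver: bystander: screwdriver lying down, 180 mm long along its own x, origin at the centre of its underside
- multimeter: bystander: yellow multimeter lying flat, 80 x 150 x 34 mm, a dial standing up to 42 mm, origin at the centre of its underside
- tape_roll: bystander: black roll of tape lying flat, 70 mm across, 19 mm high, origin at the centre of its underside
- parts_bin: bystander: open orange parts bin, 90 x 70 x 40 mm high, origin at the centre of its underside

How it is judged:
On the way, in this order (a step that is already met when the one before it is completed fails the run):
1. the rocker is flipped fully on by the fingers (value of joint rocker above 0.35 rad and contact force between the fingers and power_box above 0.3 N), for 0.05 s.
2. the green key is pushed fully in by the fingers (value of joint run above 0.006 m and contact force between the fingers and pod above 0.3 N), for 0.05 s.
3. the reset button is held fully down by the fingers for a second (value of joint reset above 0.0045 m and contact force between the fingers and board above 0.3 N), for 0.9 s.
At the end, for the whole second after the job is handed in: rocker fully on (over 0.35 rad), green key in (over 6 mm), reset and orange keys up (under 1.5 mm), pod and board at rest within 20 mm and the bystanders within 25 mm of where they began (value of joint rocker above 0.35 rad and value of joint run above 0.006 m and value of joint each of reset, clear below 0.0015 m and distance of each of pod, board from where it was at the start of the episode below 0.02 m and distance of each of breadboard, spool, screw_jar, screwdriver, multimeter, tape_roll, parts_bin from where it was at the start of the episode below 0.025 m and linear speed of each of pod, board below 0.02 m/s); the robot touches nothing.
It fails at once if the orange key is pressed (value of joint clear above 0.003 m).
It fails at once if the green key is pushed before the rocker is on (value of joint run above 0.004 m and value of joint rocker below 0.3 rad).
It fails at once if reset is pressed before the rocker is on and the green key is in (value of joint reset above 0.003 m and (value of joint rocker below 0.3 rad or value of joint run below 0.005 m)).
It fails at once if the pod or the board is lifted or shifted by more than 20 mm (distance of any of pod, board from where it was at the start of the episode above 0.02 m).
It fails at once if a bystander is lifted or shifted by more than 25 mm (distance of any of breadboard, spool, screw_jar, screwdriver, multimeter, tape_roll, parts_bin from where it was at the start of the episode above 0.025 m).
It also fails if it takes over 54 s, if anything falls off the work surface, if the arm or the gripper's body presses on something with over 40 N, if the wrist force passes 120 N, or if a joint passes its speed limit or range.

## Working session

There is one attempt and no reset: what is moved stays moved. The work goes in short steps, Python scripts to look and compute and a tool call to move; the robot and the scene stay as the last step left them, time stands still between calls to the robot, and variables do not carry over. Pictures are saved under pics/ and viewed, at most 10 in all, crops included, and the job is handed in when it is done.

Besides the shell and the picture viewer there is one more tool, called as a command line: name --argument value ..., lists and objects as JSON in quotes. jog_arm: Moves the arm, as the interface text tells. Its arguments: {"type":"object","properties":{"rows":{"type":"array","items":{"type":"object","properties":{"xyz":{"type":"array","items":{"type":"number"}},"roll":{"type":"number"},"grip":{"type":"number"}}}},"newtons":{"type":"number"}},"required":["rows"]}

```bash
mkdir -p pics; cat > h.py <<'E'
import numpy as np, cv2
from bench import telemetry, vision, env
def cal(n):
    c=vision.calibration(n); f=240/np.tan(np.radians(c["vertical_fov"])/2)
    K=np.array([[f,0,c["cx"]],[0,f,c["cy"]],[0,0,1.]])
    return K,np.array(c["dist_coeffs"],float),np.array(c["rvec"],float),np.array(c["tvec"],float)
def onplane(n,uv,z):
    K,d,r,t=cal(n); R=cv2.Rodrigues(r)[0]
    p=cv2.undistortPoints(np.array(uv,float).reshape(-1,1,2),K,d).reshape(-1,2)
    D=np.c_[p,np.ones(len(p))]@R; C=-R.T@t
    return C+D*((z-C[2])/D[:,2])[:,None]
def proj(n,P):
    K,d,r,t=cal(n); return cv2.projectPoints(np.array(P,float).reshape(-1,1,3),r,t,K,d)[0].reshape(-1,2)
def snap(n,f):
    im=vision.capture(n); cv2.imwrite(f"pics/{f}.png",im[:,:,::-1]); np.save(f"pics/{f}.npy",im); return im
E
python3 - <<'E'
from h import *
for n in("top","side"):
    snap(n,n+"0"); K,d,r,t=cal(n); print(n,K[0,0],d,-cv2.Rodrigues(r)[0].T@t)
print(telemetry.read_state())
E
```

```text
top 556.9999202468747 [0.00690726 0.         0.         0.         0.        ] [ 0.49868301 -0.01755698  1.1386835 ]
side 533.527525750052 [-0.13890853  0.          0.          0.          0.        ] [0.09716118 0.73156887 0.56129712]
{'t': 0.1, 'joint_pos': array([-1.30298360e+00,  1.50921825e-01,  1.43796152e+00,  8.15212604e-06,
        1.55382399e+00, -1.33989554e-01]), 'qd': array([-0.00162288, -0.00152583, -0.00078719, -0.00143441,  0.0005328 ,
       -0.00127232]), 'joint_efforts': array([ 6.29469097e-03, -7.14381909e+01, -5.71790349e+01, -1.31932943e-04,
        7.14803682e-03,  2.62205037e-05]), 'ee_pos': array([ 0.22480236, -0.52900253,  0.24774661]), 'orientation': array([-3.07731596e+00, -6.26690169e-01,  1.04259236e-04]), 'wrist_force': array([-0.5818216 , -0.061671  ,  0.17356627]), 'torque': array([ 0.07015111, -0.00249885,  0.00737004]), 'grasp_force': 0.0, 'opening': 0.08527583707442712}
```

View pics/top0.png

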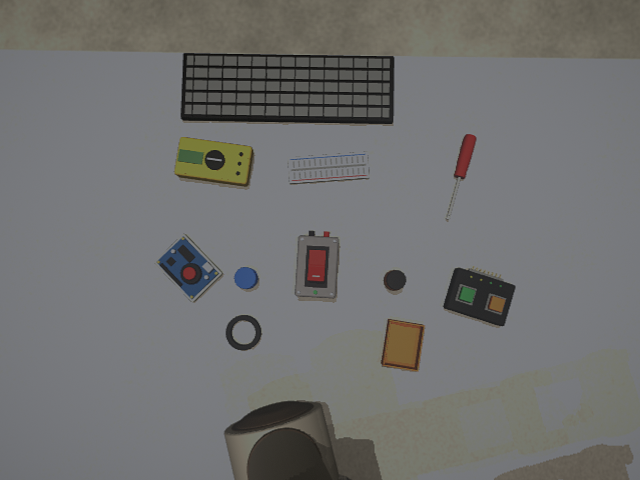

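View pics/side0.png

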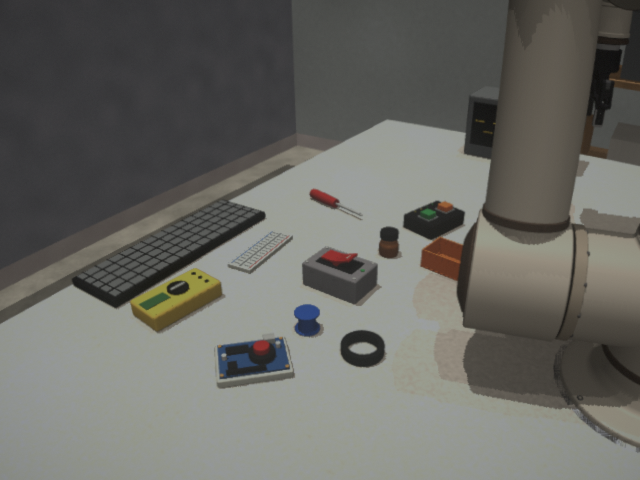

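The top view shows the rocker at about (317,265) with its stripe near (316,277), the green key at (467,294), the orange key at (497,304) and the red reset button at (190,273). The side view shows the same layout and confirms that the half of the rocker nearer the robot is raised.

```bash
python3 - <<'E'
from h import *
def blobs(n,name,lo,hi,win):
    im=np.load(f"pics/{n}0.npy"); h=cv2.cvtColor(im,cv2.COLOR_RGB2HSV)
    if lo[0]>160: h[...,0]=np.where(h[...,0]<10,h[...,0]+170,h[...,0])
    m=cv2.inRange(h,np.array(lo),np.array(hi)); w=np.zeros_like(m); x0,y0,x1,y1=win; w[y0:y1,x0:x1]=1; m*=w
    c=max(cv2.findContours(m,0,1)[0],key=cv2.contourArea)
    M=cv2.moments(c); p=(M['m10']/M['m00'],M['m01']/M['m00']); r=cv2.minAreaRect(c)
    print(n,name,np.round(p,1),np.round(r[0],1),np.round(r[1],1),round(r[2],1)); return p,r
T={}
for nm,lo,hi,wt,ws,z in [("rocker",(165,120,50),(182,255,255),(300,240,335,290),(310,240,370,275),.06),
 ("green",(45,80,50),(85,255,255),(450,280,482,310),(415,200,440,222),.049),
 ("orange",(8,100,80),(25,255,255),(482,290,512,318),(436,198,456,216),.049),
 ("reset",(165,120,50),(182,255,255),(170,255,210,290),(245,335,280,362),.039)]:
    p,r=blobs("top",nm,lo,hi,wt); q,_=blobs("side",nm,lo,hi,ws)
    print("   top@z",onplane("top",[p],z)[0].round(4),"side@z",onplane("side",[q],z)[0].round(4))
    if nm=="rocker": print("  box",onplane("top",cv2.boxPoints(r),z).round(4))
im=np.load("pics/top0.npy")
# white stripe in rocker
c=im[240:292,298:336].astype(int); m=((c.min(2)>130)).astype(np.uint8)
print([ (298+x,240+y) for y,x in zip(*np.nonzero(m))][:40])
a=cv2.resize(im[225:320,280:360],None,fx=4,fy=4,interpolation=2); b=cv2.resize(im[260:355,440:520],None,fx=4,fy=4,interpolation=2)
cv2.imwrite("pics/crop1.png",np.hstack([a,b])[:,:,::-1]);
E
```

```text
top rocker [316.2 265. ] [316.2 265. ] [16.8 30.9] 3.6
side rocker [337.3 256.8] [338.5 257.8] [33.2 13.3] 9.5
   top@z [0.55   0.0103 0.06  ] side@z [0.552  0.0115 0.06  ]
  box [[ 0.5208  0.0279  0.06  ]
 [ 0.5807  0.0255  0.06  ]
 [ 0.5793 -0.0072  0.06  ]
 [ 0.5194 -0.0046  0.06  ]]
top green [466.6 294.3] [466.7 294.4] [13.6 13. ] 18.4
side green [428.1 212.9] [427.8 212.9] [14.   9.2] 23.2
   top@z [ 0.4994 -0.2827  0.049 ] side@z [ 0.4938 -0.2716  0.049 ]
top orange [496.6 303.6] [496.6 303.6] [13.9 13.2] 15.9
side orange [444.5 206.2] [444.6 206.2] [14.5  8.9] 18.4
   top@z [ 0.4825 -0.3406  0.049 ] side@z [ 0.4763 -0.3239  0.049 ]
top reset [188.9 272.7] [189. 273.] [12. 12.] 90.0
side reset [260.9 347.1] [261.  347.5] [13. 16.] 90.0
   top@z [0.5308 0.2623 0.039 ] side@z [0.5253 0.2695 0.039 ]
[]
```

View pics/crop1.png

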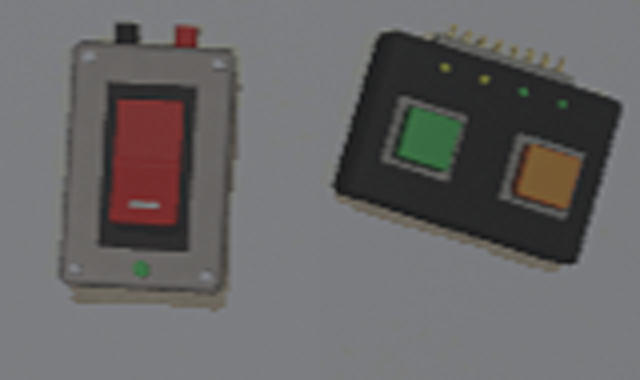

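The crop shows the white stripe at about (315.8,276) on the robot-side half of the rocker. The keys are 60 mm apart, as they should be.

```bash
python3 - <<'E'
from h import *
print(onplane("top",[(315.75,276)],.070), proj("side",onplane("top",[(315.75,276)],.070)))
E
```

```text
[[0.52840449 0.01055368 0.07      ]] [[348.55193979 255.30516711]]
```

jog_arm --rows '[{"xyz":[50,90,0],"roll":-0.1,"grip":0},{"xyz":[100,180,0],"roll":-0.2,"grip":0},{"xyz":[150,270,0],"roll":-0.3,"grip":0},{"xyz":[200,360,0],"roll":-0.44,"grip":0},{"xyz":[250,450,-50],"roll":-0.44,"grip":0},{"xyz":[304,539,-98],"roll":-0.44,"grip":0},{"xyz":[304,539,-98],"roll":-0.44,"grip":0},{"xyz":[304,539,-98],"roll":-0.44,"grip":0},{"xyz":[304,539,-98],"roll":-0.44,"grip":0},{"xyz":[304,539,-98],"roll":-0.44,"grip":0},{"xyz":[304,539,-98],"roll":-0.44,"grip":0},{"xyz":[304,539,-98],"roll":-0.44,"grip":0}]'

```text
t: 1.6
ee_pos: [0.5286, 0.0099, 0.1499]
orientation: [3.141, -0.058, -0.001]
wrist_force: [-0.0, -0.1, -0.1]
opening: 0.0002
grasp_force: 0.0
```

jog_arm --rows '[{"xyz":[0,0,-25]},{"xyz":[0,0,-50]},{"xyz":[0,0,-55]},{"xyz":[0,0,-58]},{"xyz":[0,0,-61]},{"xyz":[0,0,-64]},{"xyz":[0,0,-66]},{"xyz":[0,0,-68]},{"xyz":[0,0,-70]},{"xyz":[0,0,-70]}]'

```text
validation failed for argument at $.ro...
```

```bash
python3 - <<'E'
from h import *
im=snap("side","side1"); cv2.imwrite("pics/c2.png",cv2.resize(im[150:330,260:460],None,fx=3,fy=3)[:,:,::-1])
E
```

```text
(no output)
```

View pics/c2.png

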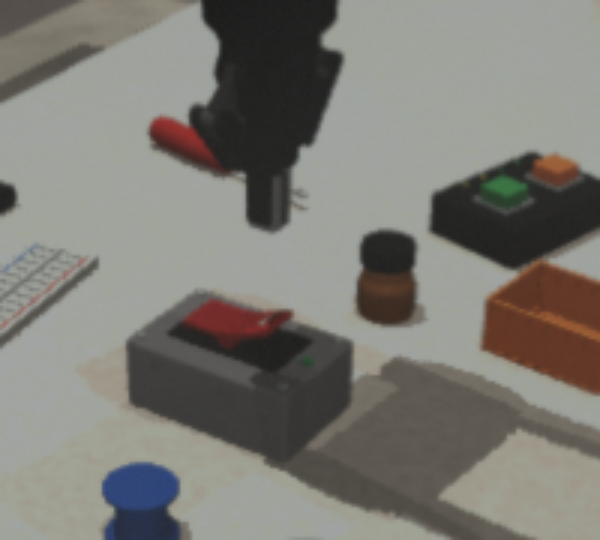

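The move was refused because every row must give all its fields. The picture shows the shut fingertip at about px (348,225), directly above the stripe at px (348,255).

jog_arm --rows '[{"xyz":[0,0,-25],"roll":0,"grip":0},{"xyz":[0,0,-50],"roll":0,"grip":0},{"xyz":[0,0,-55],"roll":0,"grip":0},{"xyz":[0,0,-58],"roll":0,"grip":0},{"xyz":[0,0,-61],"roll":0,"grip":0},{"xyz":[0,0,-64],"roll":0,"grip":0},{"xyz":[0,0,-66],"roll":0,"grip":0},{"xyz":[0,0,-68],"roll":0,"grip":0},{"xyz":[0,0,-70],"roll":0,"grip":0},{"xyz":[0,0,-70],"roll":0,"grip":0}]'

```text
t: 2.9
ee_pos: [0.5288, 0.0099, 0.08]
orientation: [-3.141, 0.06, 0.0]
wrist_force: [0.6, -0.2, 0.6]
opening: -0.0
grasp_force: 0.0
```

jog_arm --rows '[{"xyz":[0,0,-1],"roll":0,"grip":0},{"xyz":[0,0,-2],"roll":0,"grip":0},{"xyz":[0,0,-2.5],"roll":0,"grip":0},{"xyz":[0,0,-3],"roll":0,"grip":0},{"xyz":[0,0,-3],"roll":0,"grip":0}]'

```text
t: 3.52
ee_pos: [0.5288, 0.0098, 0.0779]
orientation: [-3.141, 0.06, -0.0]
wrist_force: [-7.3, 0.6, 14.9]
opening: -0.0001
grasp_force: 7.1
```

jog_arm --rows '[{"xyz":[0,0,-1],"roll":0,"grip":0},{"xyz":[0,0,-1],"roll":0,"grip":0},{"xyz":[0,0,10],"roll":0,"grip":0},{"xyz":[0,0,50],"roll":0,"grip":0},{"xyz":[-10,-60,75],"roll":0,"grip":0},{"xyz":[-15,-120,75],"roll":0,"grip":0},{"xyz":[-20,-180,60],"roll":0,"grip":0},{"xyz":[-25,-240,40],"roll":-0.1,"grip":0},{"xyz":[-29,-293,25],"roll":-0.24,"grip":0},{"xyz":[-29,-293,15],"roll":-0.24,"grip":0},{"xyz":[-29,-293,15],"roll":-0.24,"grip":0},{"xyz":[-29,-293,15],"roll":-0.24,"grip":0}]'

```text
t: 5.03
ee_pos: [0.5003, -0.2823, 0.0929]
orientation: [3.112, -0.433, 0.001]
wrist_force: [-0.1, -0.4, -0.7]
opening: -0.0004
grasp_force: 0.0
```

```bash
python3 - <<'E'
from h import *
im=snap("side","side2"); cv2.imwrite("pics/c3.png",cv2.resize(im[130:310,290:490],None,fx=3,fy=3)[:,:,::-1])
snap("top","top2")
E
```

```text
(no output)
```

View pics/c3.png

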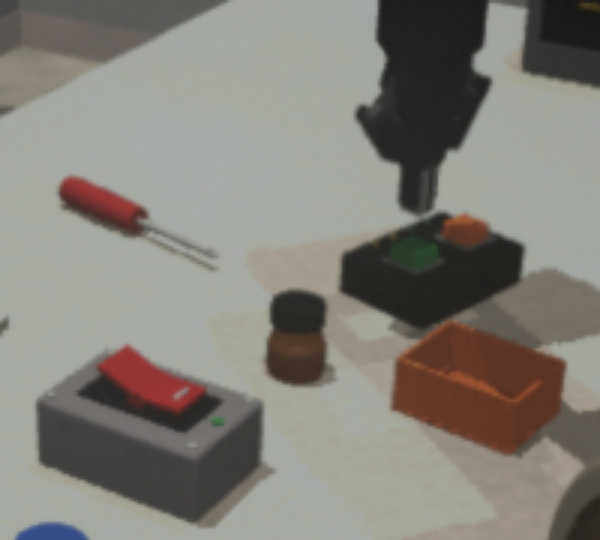

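The rocker is on: the near half lies level with its stripe at crop (182,393), and the far half is raised. The fingertip, at crop (418,205), is right above the green key at crop (415,250).

jog_arm --rows '[{"xyz":[0,0,-15],"roll":0,"grip":0},{"xyz":[0,0,-24],"roll":0,"grip":0},{"xyz":[0,0,-27],"roll":0,"grip":0},{"xyz":[0,0,-29],"roll":0,"grip":0},{"xyz":[0,0,-31],"roll":0,"grip":0},{"xyz":[0,0,-33],"roll":0,"grip":0},{"xyz":[0,0,-34],"roll":0,"grip":0},{"xyz":[0,0,-35],"roll":0,"grip":0},{"xyz":[0,0,-35],"roll":0,"grip":0}]'

```text
t: 6.25
ee_pos: [0.5, -0.2833, 0.0588]
orientation: [3.111, -0.435, 0.001]
wrist_force: [-8.4, 7.2, 24.5]
opening: -0.0001
grasp_force: 12.2
```

jog_arm --rows '[{"xyz":[0,0,10],"roll":0,"grip":0},{"xyz":[0,0,60],"roll":0,"grip":0},{"xyz":[5,50,90],"roll":0,"grip":0},{"xyz":[10,110,90],"roll":0,"grip":0},{"xyz":[15,170,90],"roll":0,"grip":0},{"xyz":[20,230,90],"roll":0,"grip":0},{"xyz":[25,290,90],"roll":0,"grip":0},{"xyz":[28,350,90],"roll":0,"grip":0},{"xyz":[31,410,90],"roll":0,"grip":0},{"xyz":[31,470,80],"roll":0,"grip":0},{"xyz":[31,520,50],"roll":0,"grip":0},{"xyz":[31,545,30],"roll":0,"grip":0}]'

```text
t: 7.75
ee_pos: [0.5303, 0.2642, 0.0861]
orientation: [-3.112, 0.433, 0.0]
wrist_force: [0.0, -1.3, 0.5]
opening: 0.0001
grasp_force: 0.0
```

jog_arm --rows '[{"xyz":[0,0,0],"roll":0,"grip":0},{"xyz":[0,0,0],"roll":0,"grip":0}]'

```text
t: 8.0
ee_pos: [0.5312, 0.2613, 0.0878]
orientation: [-3.111, 0.436, -0.001]
wrist_force: [0.0, 0.3, -0.1]
opening: -0.0
grasp_force: 0.0
```

```bash
python3 - <<'E'
from h import *
im=snap("side","side3"); snap("top","top3")
a=cv2.resize(im[180:270,380:480],None,fx=4,fy=4); b=cv2.resize(im[290:380,200:300],None,fx=4,fy=4)
cv2.imwrite("pics/c4.png",np.hstack([a,b])[:,:,::-1])
E
```

```text
(no output)
```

View pics/c4.png

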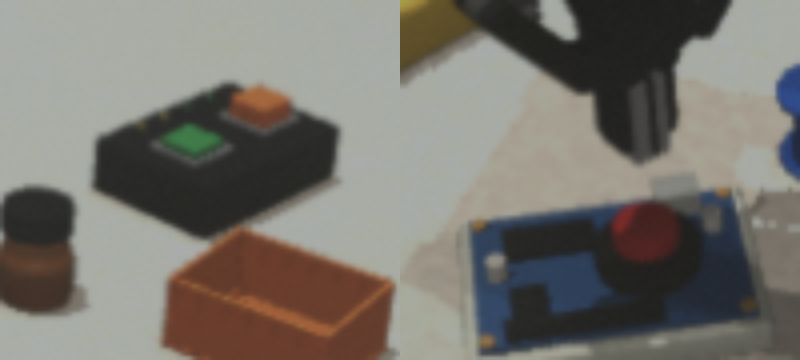

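The green key is now in, clearly lower than the orange one. The fingertip, at crop (635,155), stands above the red button at crop (645,225).

jog_arm --rows '[{"xyz":[0,0,-20],"roll":0,"grip":0},{"xyz":[0,0,-30],"roll":0,"grip":0},{"xyz":[0,0,-33],"roll":0,"grip":0},{"xyz":[0,0,-35],"roll":0,"grip":0},{"xyz":[0,0,-37],"roll":0,"grip":0},{"xyz":[0,0,-38],"roll":0,"grip":0},{"xyz":[0,0,-38.5],"roll":0,"grip":0},{"xyz":[0,0,-38.5],"roll":0,"grip":0}]'

```text
t: 9.1
ee_pos: [0.5312, 0.2618, 0.0499]
orientation: [-3.111, 0.435, -0.002]
wrist_force: [-4.0, -5.4, 15.1]
opening: 0.0002
grasp_force: 7.4
```

jog_arm --rows '[{"xyz":[0,0,0],"roll":0,"grip":0},{"xyz":[0,0,0],"roll":0,"grip":0},{"xyz":[0,0,0],"roll":0,"grip":0},{"xyz":[0,0,0],"roll":0,"grip":0},{"xyz":[0,0,0],"roll":0,"grip":0},{"xyz":[0,0,0],"roll":0,"grip":0},{"xyz":[0,0,0],"roll":0,"grip":0},{"xyz":[0,0,0],"roll":0,"grip":0},{"xyz":[0,0,0],"roll":0,"grip":0},{"xyz":[0,0,0],"roll":0,"grip":0}]'

```text
t: 10.35
ee_pos: [0.5312, 0.2618, 0.0499]
orientation: [-3.111, 0.435, -0.002]
wrist_force: [-4.0, -5.6, 14.7]
opening: 0.0004
grasp_force: 7.4
```

Held fully down at 15 N for more than 1.25 s. Now I let it up and check.

jog_arm --rows '[{"xyz":[0,0,8],"roll":0,"grip":0},{"xyz":[0,0,40],"roll":0,"grip":0},{"xyz":[0,0,100],"roll":0,"grip":0},{"xyz":[-60,0,150],"roll":0,"grip":0},{"xyz":[-120,0,150],"roll":0,"grip":0},{"xyz":[-120,0,150],"roll":0,"grip":0},{"xyz":[-120,0,150],"roll":0,"grip":0},{"xyz":[-120,0,150],"roll":0,"grip":0}]'

```text
t: 11.35
ee_pos: [0.4116, 0.2618, 0.1984]
orientation: [3.111, -0.436, -0.001]
wrist_force: [0.4, 0.4, -0.5]
opening: 0.0001
grasp_force: 0.0
```

```bash
python3 - <<'E'
from h import *
im=snap("side","side4")
E
```

```text
(no output)
```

View pics/side4.png

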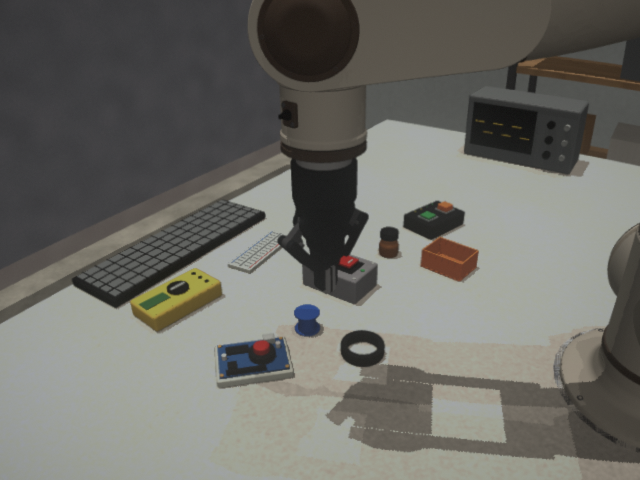

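The board at (255,360) and the pod at (434,217) are where they began, the reset button at (261,348) is up, the green key is in, and the arm is clear of everything.

```bash
python3 -c "
from bench import env
print(env.job_done())"
```

```text
the job is handed in; nothing more can be done
None
```

The job is handed in: I flipped the rocker on, pushed the green key in, and held reset down for over a second before letting it up; the last picture shows pod and board in place, but the judge returned no verdict.

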